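# Push the bar under the spring hold-down flap

## Robot

A 7-joint arm with a two-finger parallel gripper is mounted at the origin on the work surface. World frame = base frame: x ahead of the robot, y to its left, z up, the work surface at z = 0. Lengths are in m, angles in rad, forces in N, time in s.
With the tool pointing down it reaches from about 0.425 to 0.875 m from the base axis. Payload 4.7 kg.
Tool frame: the origin (TCP) lies at the very end of the fingers, on their centre line; the grasp point (between the pads) lies 19 mm behind it; z points along the fingers, y is the line along which they close (so a half turn about z gives the same grasp; the last joint's range is limited). The gripper opens to 85 mm and grips with 20 to 120 N. Pads are 22 mm wide; open, the fingers measure 114 mm over their backs; the gripper's body (76 mm by 85 mm) begins 54 mm behind the grasp point. The pads swing forward as they close: fully open they stand 13 mm farther back than shut.
Start: joints at [1.154, 0.321, -0.07, 1.45, 0.023, 1.371, -0.057], TCP at [0.271, -0.591, 0.231] pointing down, gripper open.
Joint ranges: [-2.86, 2.86], [-0.3, 2.09], [-1.38, 1.24], [0.06, 2.45], [-1.56, 4.7], [0.09, 2.05], [-2.69, 2.69]. Speed limits (rad/s): [2.57, 2.57, 3.14, 3.14, 3.14, 3.14, 3.14].

## Interface

Orientations are given as a rotation vector (axis times angle).
In Python, from workcell import * gives the robot as it stands.
- The arm moves only by the shell command python3 -m creep 'ROWS' [FORCE]. ROWS is a JSON object of lists of equal length, an entry for each row: "offset": the shift along the world's x, y, z in m, a list of three; "spin": the turn about the world's z in degrees; "grip": the closure in counts, from 0 (fully open) to 255 (shut). In form: {"offset": [[x, y, z], ...], "spin": [spin, ...], "grip": [grip, ...]}. A call has 1 to 8 rows; each row is the pose to reach, as a shift and turn from the pose commanded when the call began; what a row does not reach only later rows make up. A row lasts 1/8 s, in which the tool goes at most 62.5 mm and 10.7 degrees, less where a joint would pass 70% of its speed; a pose out of reach is approached as far as the arm can. A call with a gripper value outside its range is refused whole. The fingers move at their own pace and stop on an object; FORCE is the grip in N (left out, the last holds). Time passes only in rows, so rows that repeat a pose let the fingers close. It gives the time, the measured TCP pose, the force, the opening and the grip force at its end, in the units of the state.
- sense(): the state, without advancing time (a new reading comes with each control period).
- grab_frame(name): name is "scene" or "top" or "wrist"; returns the picture (420x560x3 uint8, red, green, blue); there is no depth.
- camera_params(name): a dict with "intrinsics" (3x3 intrinsics, pixels), "k1" (the pictures are not rectified: a ray, as slopes to the right and down, at radius r is drawn at 1 + k1 r^2 times it, then the intrinsics apply), "origin" and "attitude" of the camera in the world. Camera axes: x right, y down, z forward; pixel columns grow to the right and rows downward; lengths in m; the calibration is good to about 2 mm. A picture is of the moment at which its call begins: read the wrist's pose just before it. camera_params takes no time and is no camera call; for the wrist camera it gives the pose at the moment of the call.
- hand_in(): hands the job in; it is judged then, once.
Trained networks look in the newest picture that a camera, given by its name, has taken for a name from the list of things; names that differ only in an ending like _2 or _b are one class to them, and where a whole thing is asked for, a point or a joint stands for the part that bears it (a point fixed in the world has none). Each returns a list of dicts, best first, with "p" (0 to 1); they miss things now and then, are a little off and sometimes report something else, mostly with a low value. They report only what shows in the picture. A call takes as long as a camera call. They do not tell look-alikes from the thing itself.
- regions_of(camera, thing): "mask" (420x560 bool, what is visible of it) and "extent" ([left, top, right, bottom] as shares, 0 to 1, of the picture: columns of its width, rows of its height, round what is visible of it).
- spot_point(camera, thing): "xy" ([column, row] as shares, 0 to 1, of the picture: columns of its width, rows of its height: a listed point, or the origin of a listed thing).
The state is a dict: "time_s": time; "qpos": joint angles; "qvel": joint speeds; "joint_efforts": joint torques, N m; "eef_pos": TCP position; "ee_rot": TCP orientation; "ft_force": force on the tool from outside, world axes, zero at the start; "ft_torque": the same for the moment, N m; "grip_width": finger opening in m; "grip_force": force on a finger pad.
Only numpy, scipy, OpenCV 4.12 (cv2) and the standard library are available. Lean on these libraries where they do the work, as an engineer would, in place of code of your own. Each camera call takes 0.05 s, during which the arm holds its last target. There are 200 camera calls.

## Task

Load the aluminium bar into the welding fixture: press down the fixture's long strip with one fingertip so that the spring flap swings up, and while you hold it open, push the bar along its channel under the flap with the other fingertip until it is fully home against the end stop. Keep the flap open until the bar is home, then let go so that the flap closes onto the bar. Do not pick up or tip the bar, and leave the other things on the table where they are.

Things in the scene. Friction and masses are not known exactly. Their poses are not given: they have to be found in the camera images.
- fixture: Fixed welding fixture on a steel base plate, 280 x 138 x 10 mm. Origin: on the table top, under the hinge axis, at the flap's front edge. x = the way the bar is pushed (roughly away from the robot), y = left, z = up; coordinates in this list are in this frame, in mm. Base x -190..90, y -68..70, top z 10. Nothing on it is higher than 70 when the flap is open.
- channel (a point): Near end of the bar's channel, on its floor: fixture x -165, y -40, z 10. The channel runs along +x at y -40, between two low guide rails 33 mm apart with tops at z 16, to the end stop.
- stop_face (a point): Middle of the end stop's face (fixture x 68, y -40, z 25): a dark steel block 45 mm wide with its top at z 36. Home, the bar's nose is at x 68, its centre at x 23 and its rear end at x -22, so the rear stays out in front of the flap and the pushing finger need not go under it.
- shaft (a point): Point on the hinge axis (fixture x 0, y 0, z 46). The shaft is 12 mm thick, along x from -165 to 60, between two posts (x -175 and x 70, each 12 x 18 mm, tops at z 60). The bar's channel and the flap lie on its right (-y), the press strip on its left (+y).
- flap (a joint): Hinge of the spring flap, rad: 0 shut and empty, 0.5 open at its hard stop. Flap and press strip are one see-saw about the shaft: strip down, flap up. The lip clears the bar above 0.25; let go, it rests on the bar at about 0.25. The spring shuts it: at the strip's middle line about 3 N starts it, about 8 N holds 0.45.
- strip (a point): Middle of the press strip's top, moving with it: a flat aluminium strip, 225 mm long, fixture x -165..60, y 22..58 when shut, top at z 42. Its top at y 40 sinks to about z 31 at joint 0.27, z 27 at 0.35, z 22 at 0.45, z 20 at 0.5. A fingertip may slide along it while pressing, level with a fingertip in the channel.
- lip (a point): Underside of the flap's rolled lip at the flap's front edge, moving with it; fixture x 0, y -40, z 30 when shut. The flap is a steel sheet over x 0..60, from the shaft to a 16 mm round lip along x. Shut, the lip is 10 mm below the bar's top and blocks it; at joint 0.45 its underside is at about z 48.
- bar_center (a point): Centre of the loose bar: plain solid aluminium, 90 mm long (its x), 30 x 30 mm in section, 0.15 to 0.31 kg. It starts in the channel in front of the flap, nose 8 to 33 mm short of it, bottom at fixture z 10, top at z 40.
- bushing: Bystander, not to be moved: steel bushing, 38 mm across, 30 mm tall, upright on the table. Origin at its underside.
- offcut: Bystander, not to be moved: short aluminium offcut, 60 x 30 x 30 mm, on the table beside the fixture. Origin at its underside.
- pin: Bystander, not to be moved: steel locating pin with a 26 mm wide head, about 60 mm tall, standing on the table beside the fixture. Origin at its underside.
- wrench: Bystander, not to be moved: wrench lying on the table. Origin at its underside.
- hammer: Bystander, not to be moved: hammer lying on the table. Origin at its underside.
- hexkeys: Bystander, not to be moved: hex-key set in a black holder, about 115 x 34 x 14 mm, on the table. Origin at its underside.
- pliers: Bystander, not to be moved: steel locking pliers, about 190 x 55 mm, lying on the table. Origin at its underside.
Things that resemble listed ones, but are neither listed nor needed, are in the scene too. Leave any purple, red or yellow look-alike of the part that bears bar_center alone.

How it is judged:
By the outcome, as a careful person would: the job done as asked, in the order asked, and still so for the second after the job is handed in, with the robot touching nothing.
It also fails if it takes over 38 s, if anything falls off the work surface, if the arm or the gripper's body presses on something with over 40 N, if the wrist force passes 120 N, or if a joint passes its speed limit or range.

## Working session

There is one attempt and no reset: what is moved stays moved. The work goes in short steps, Python scripts to look and compute and a shell command to move; the robot and the scene stay as the last step left them, time stands still between calls to the robot, and variables do not carry over. Pictures are saved under pics/ and viewed, at most 10 in all, crops included, and the job is handed in when it is done.

```bash
mkdir -p pics; ls
cat > h.py <<'E'
from workcell import *
import numpy as np, cv2
from scipy.spatial.transform import Rotation as R
def ray(cam,xy,P=None):
    P=P or camera_params(cam); K=np.array(P["intrinsics"])
    u=np.array([xy[0]*560,xy[1]*420]); d=np.array([(u[0]-K[0,2])/K[0,0],(u[1]-K[1,2])/K[1,1]]); s=d.copy()
    for _ in range(20): s=d/(1+P["k1"]*(s@s))
    A=np.array(P["attitude"]); A=A if A.shape==(3,3) else R.from_rotvec(A).as_matrix()
    v=A@np.array([s[0],s[1],1]); return np.array(P["origin"]),v/np.linalg.norm(v)
def atz(cam,xy,z,P=None):
    o,v=ray(cam,xy,P); return o+v*(z-o[2])/v[2]
def tri(rs):
    M=sum(np.eye(3)-np.outer(v,v) for o,v in rs); b=sum((np.eye(3)-np.outer(v,v))@o for o,v in rs)
    p=np.linalg.solve(M,b); return p,[np.linalg.norm(np.cross(p-o,v)) for o,v in rs]
E
python3 - <<'E'
from h import *
for c in("scene","top"):
    im=grab_frame(c); cv2.imwrite(f"pics/{c}0.png",im[:,:,::-1]); P=camera_params(c); print(c,P)
rs={}
for t in("channel","stop_face","shaft","strip","lip","bar_center"):
    for c in("scene","top"):
        r=spot_point(c,t); print(t,c,[(np.round(np.array(q["xy"])*[560,420],0),round(q["p"],2)) for q in r[:3]])
        if r: rs.setdefault(t,[]).append(ray(c,r[0]["xy"]))
    if len(rs.get(t,[]))==2: print("  ",*[np.round(x,4) for x in tri(rs[t])])
s=sense();print(s)
E
```

```text
pics
scene {'intrinsics': array([[409.87893785,   0.        , 275.16787916],
       [  0.        , 409.87893785, 208.68819673],
       [  0.        ,   0.        ,   1.        ]]), 'k1': -0.04102321373146762, 'origin': array([ 1.16284851, -0.49395674,  0.72536608]), 'attitude': array([-2.08488878, -0.99332285,  0.45925698])}
top {'intrinsics': array([[502.13853141,   0.        , 277.88180791],
       [  0.        , 502.13853141, 209.95355407],
       [  0.        ,   0.        ,   1.        ]]), 'k1': 0.02948140434264021, 'origin': array([0.47013257, 0.00659642, 1.28593262]), 'attitude': array([-2.19798762,  2.15525676, -0.07678187])}
channel scene [(array([258., 205.]), 0.65)]
channel top [(array([280., 259.]), 0.82)]
   [0.4516 0.017  0.0082] [0.0082 0.0082]
stop_face scene [(array([330., 234.]), 0.75), (array([352., 159.]), 0.46)]
stop_face top [(array([257., 168.]), 0.75)]
   [0.6774 0.0755 0.0276] [0.0039 0.0039]
shaft scene [(array([314., 211.]), 0.73)]
shaft top [(array([248., 198.]), 0.57)]
   [0.5998 0.0966 0.0402] [0.0023 0.0023]
strip scene [(array([304., 197.]), 0.87), (a
[... 623 characters left out ...]
]
{'time_s': 0.7, 'qpos': array([ 1.1541235 ,  0.32096175, -0.07009443,  1.45054149,  0.02253786,
        1.37078597, -0.05689965]), 'qvel': array([-0.00029971,  0.00113264,  0.00082113, -0.00032793,  0.0004926 ,
        0.00110191,  0.00133739]), 'joint_efforts': array([-9.76084411e-04, -4.93235672e+01, -3.82131524e-01, -3.14515042e+01,
        1.31875119e-02,  1.29876804e-03,  5.42476664e-05]), 'eef_pos': array([ 0.2714185 , -0.59062491,  0.23135246]), 'ee_rot': array([3.06892087e+00, 6.71423043e-01, 4.96218329e-05]), 'ft_force': array([-0.0954094 , -0.50923646,  0.42523304]), 'ft_torque': array([ 0.01824299, -0.03500377,  0.003403  ]), 'grip_force': 0.0, 'grip_width': 0.08541632737633846}
```

View pics/top0.png

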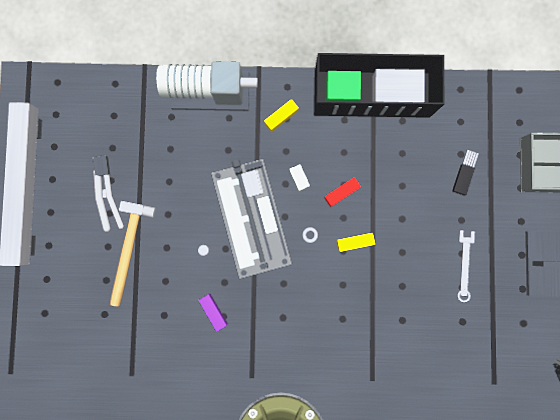

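View pics/scene0.png

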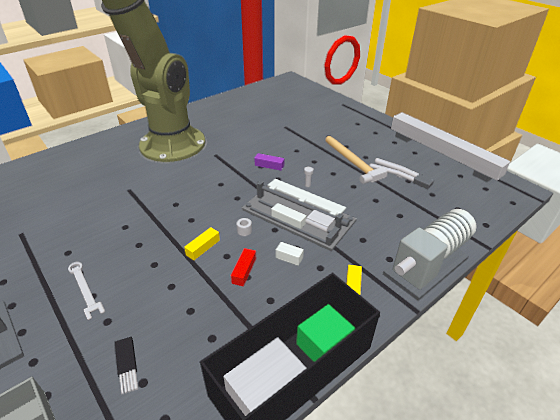

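Run:
```python
from h import *
s=sense()
print(np.round(R.from_rotvec(s["ee_rot"]).as_matrix(),3))
m=tri([ray("scene",(290/560,217/420)),ray("top",(269/560,212/420))]);print("bar",m)
# fit fixture pose from points (planar), scene z from text
F={"stop_face":[.068,-.04],"shaft":[0,0],"strip":[-.0525,.04],"lip":[0,-.04],"channel":[-.165,-.04]}
Z={"stop_face":.025,"shaft":.046,"strip":.042,"lip":.030,"channel":.010}
T={"stop_face":(257,168),"shaft":(248,198),"strip":(236,222),"lip":(263,192),"channel":(280,259)}
S={"stop_face":(330,234),"shaft":(314,211),"strip":(304,197),"lip":(306,224),"channel":(258,205)}
from scipy.optimize import least_squares
def res(p,o=False):
    c,sn=np.cos(p[2]),np.sin(p[2]);out=[]
    for k in F:
        w=p[:2]+np.array([[c,-sn],[sn,c]])@F[k]
        for cam,D in(("top",T),("scene",S)):
            q=atz(cam,(D[k][0]/560,D[k][1]/420),Z[k])[:2]
            out+=list(q-w)
    return np.array(out)
r=least_squares(res,[.6,.09,.0],loss="soft_l1",f_scale=.004);print(r.x,np.degrees(r.x[2]));print(np.round(res(r.x)*1000,1).reshape(-1,4))
```

```text
[[ 0.909  0.418  0.   ]
 [ 0.418 -0.909 -0.   ]
 [ 0.     0.    -1.   ]]
bar (array([0.56586165, 0.04265165, 0.02749275]), [np.float64(0.002272963573725709), np.float64(0.0022729635737256675)])
[0.60120265 0.09538835 0.27299064] 15.641211456763585
[[-1.6 -1.4 -1.2  6.7]
 [-4.3 -2.1  2.7 -1.8]
 [-3.   2.1  1.2 -3.4]
 [ 2.4  0.1  3.3 -0.3]
 [-6.  -1.4  5.7  9.9]]
```

The pictures agree with the networks. In the top view the fixture spans about (213–291, 158–278), yawed about 15.6°, with the strip on the left, the bar at (266,214) and the flap at (252,182). The pin stands at (203,250), off to the left. Next I'll go above the bar's rear, with the fingers across the fixture.

```bash
python3 -m creep '{"offset":[[0.03,0.05,0],[0.06,0.10,0],[0.09,0.15,0],[0.115,0.205,0],[0.14,0.26,0],[0.16,0.318,0],[0.175,0.376,0],[0.19,0.435,0]],"spin":[-1,-2,-3,-4,-5,-6,-8,-9],"grip":[57,57,57,57,57,57,57,57]}' 
python3 -m creep '{"offset":[[0.008,0.057,0],[0.015,0.114,0],[0.018,0.17,0],[0.02,0.217,0],[0.02,0.217,0],[0.02,0.217,0]],"spin":[0,0,0,0,0,0],"grip":[57,57,57,57,57,57]}'
cat > look.py <<'E'
from h import *
import sys
P=camera_params("wrist"); im=grab_frame("wrist"); cv2.imwrite(f"pics/{sys.argv[1]}.png",im[:,:,::-1])
print({k:np.round(v,3) for k,v in P.items()})
Z={"stop_face":.025,"shaft":.046,"strip":.042,"lip":.030,"channel":.010,"bar_center":.025}
for t in Z:
    r=spot_point("wrist",t); print(t,[(np.round(np.array(q["xy"])*[560,420],0),round(q["p"],2),np.round(atz("wrist",q["xy"],Z[t],P),4)) for q in r[:2]])
s=sense();print(s["time_s"],s["eef_pos"],s["ee_rot"],s["grip_width"],s["ft_force"])
E
python3 look.py w1
```

```text
time_s: 1.7
eef_pos: [0.4618, -0.1538, 0.2317]
ee_rot: [3.111, 0.427, 0.001]
ft_force: [1.1, 0.0, -0.1]
grip_width: 0.0665
grip_force: 0.0
time_s: 2.45
eef_pos: [0.4814, 0.0606, 0.2314]
ee_rot: [3.111, 0.428, -0.0]
ft_force: [-0.6, -0.1, -0.5]
grip_width: 0.0669
grip_force: 0.0
{'intrinsics': array([[341.745,   0.   , 278.045],
       [  0.   , 341.745, 210.204],
       [  0.   ,   0.   ,   1.   ]]), 'k1': np.float64(-0.012), 'origin': array([0.546, 0.078, 0.374]), 'attitude': array([ 2.325, -1.763, -0.236])}
stop_face []
shaft [(array([270.,  53.]), 0.86, array([0.5967, 0.0989, 0.046 ]))]
strip [(array([229., 114.]), 0.57, array([0.5357, 0.1229, 0.042 ]))]
lip [(array([315.,  54.]), 0.57, array([0.6098, 0.0599, 0.03  ]))]
channel [(array([307., 217.]), 0.93, array([0.4504, 0.0171, 0.01  ]))]
bar_center [(array([143., 295.]), 0.95, array([0.3152, 0.1724, 0.025 ])), (array([312., 115.]), 0.83, array([0.5561, 0.0452, 0.025 ]))]
2.8 [0.48148964 0.06057674 0.2313208 ] [ 3.11242941e+00  4.26329600e-01 -1.17593502e-04] 0.06622787697528128 [ 0.19851696  0.16289374 -0.80120677]
```

View pics/w1.png

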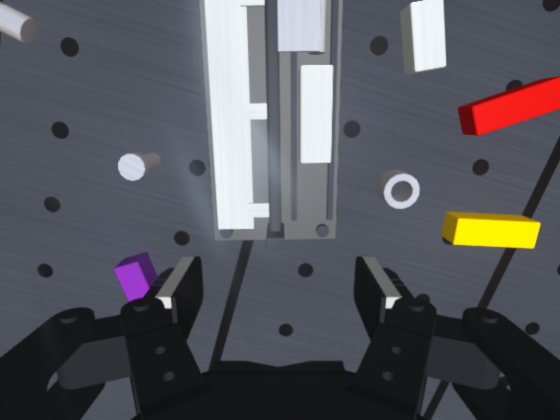

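The wrist view shows the bar at (302–331, 66–163) in the channel, the strip at (207–253, 0–229) and the base's near corners at (215,240) and (336,239). I'll compute the pose from these edges.

Run:
```python
from h import *
f=lambda u,v,z: atz("wrist",(u/560,v/420),z)[:2]
from scipy.optimize import least_squares
D=[((215,240,.01),(-.19,.07)),((336,239,.01),(-.19,-.068)),((218,229,.042),(-.165,.058)),((254,229,.042),(-.165,.022)),((270,53,.046),(0,0)),((307,217,.010),(-.165,-.04)),((315,54,.030),(0,-.04)),((229,114,.042),(-.0525,.04))]
def fw(p,q): c,s=np.cos(p[2]),np.sin(p[2]); return p[:2]+np.array([[c,-s],[s,c]])@q
res=lambda p:np.concatenate([f(*a)-fw(p,np.array(b)) for a,b in D])
r=least_squares(res,[.6,.095,.27],loss="soft_l1",f_scale=.003);p=r.x;print(p,np.degrees(p[2]));print(np.round(res(p)*1000,1).reshape(-1,2))
c,s=np.cos(p[2]),np.sin(p[2]);inv=lambda w:np.array([[c,s],[-s,c]])@(np.array(w)-p[:2])
for q in((302,163),(331,163),(302,66),(331,66)):print("bar",np.round(inv(f(*q,.04))*1000,1))
print("pin/bush",f(132,166,.06),f(401,190,.03),np.round(inv(f(132,166,.06)),3),np.round(inv(f(401,190,.03)),3))
E=sense();M=R.from_rotvec(E["ee_rot"]).as_matrix();print("tool y vs fixture -y deg",np.degrees(np.arctan2(M[1,1],M[0,1])-(p[2]-np.pi/2)))
print("tcp in fixture",inv(E["eef_pos"][:2]), "x axis",c,s)
for x in(-.13,-.125,-.033):print(x,fw(p,np.array([x,0]))-E["eef_pos"][:2])
```

```text
[0.59730054 0.09879572 0.29164261] 16.70989045386451
[[ 1.5 -1.1]
 [-0.2 -0.6]
 [-0.3  0.1]
 [-0.7 -1. ]
 [-0.9  0.4]
 [-0.1  4.5]
 [ 0.6 -0.9]
 [ 0.2  0.5]]
bar [-99.6 -28.1]
bar [-100.2  -56.4]
bar [-11.2 -28.2]
bar [-11.7 -54.6]
pin/bush [0.46732399 0.19568853] [ 0.50973765 -0.06399903] [-0.097  0.13 ] [-0.131 -0.131]
tool y vs fixture -y deg -1.1106200847634395
tcp in fixture [-0.12190949 -0.00330647] x axis 0.9577728761191328 0.2875258558294966
-0.13 [-0.00869957  0.00084062]
-0.125 [-0.0039107   0.00227824]
-0.033 [0.0842044  0.02873062]
```

The fit is good: bar rear at x −100, nose at −11, and yaw 16.7°. Next I'll correct the offset and descend to just above the strip.

```bash
python3 -m creep '{"offset":[[-0.001,0.003,-0.05],[-0.001,0.003,-0.10],[-0.001,0.003,-0.15],[-0.001,0.003,-0.178],[-0.001,0.003,-0.178],[-0.001,0.003,-0.178]],"spin":[1.1,1.1,1.1,1.1,1.1,1.1],"grip":[57,57,57,57,57,57]}'
python3 -m creep '{"offset":[[0,0,-0.005],[0,0,-0.01],[0,0,-0.015],[0,0,-0.015]],"spin":[0,0,0,0],"grip":[57,57,57,57]}'
python3 look.py w2 | tail -1
```

```text
time_s: 3.55
eef_pos: [0.4815, 0.0644, 0.0546]
ee_rot: [3.108, 0.458, 0.003]
ft_force: [-0.2, 0.7, 0.4]
grip_width: 0.0663
grip_force: 0.0
time_s: 4.05
eef_pos: [0.48, 0.0643, 0.0379]
ee_rot: [-3.108, -0.459, 0.001]
ft_force: [-0.4, 1.4, 0.1]
grip_width: 0.0665
grip_force: 0.0
4.4 [0.48056589 0.06439192 0.03849462] [3.10780014e+00 4.58564537e-01 4.15111524e-04] 0.06629808328702654 [0.0837388  0.01143348 0.3592971 ]
```

View pics/w2.png

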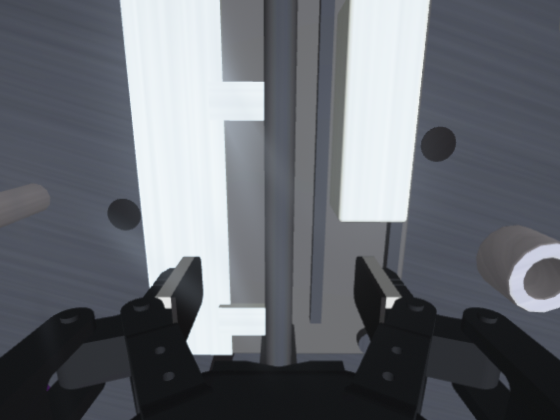

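The left finger is over the strip (145–230) and the right one is in the channel behind the bar (rear edge at row 220). There is no contact yet, so the tips sit a little behind the TCP. I'll keep descending.

```bash
python3 -m creep '{"offset":[[0,0,-0.003],[0,0,-0.006],[0,0,-0.006]],"spin":[0,0,0],"grip":[57,57,57]}'
python3 -m creep '{"offset":[[0,0,-0.003],[0,0,-0.006],[0,0,-0.006]],"spin":[0,0,0],"grip":[57,57,57]}'
```

```text
time_s: 4.78
eef_pos: [0.4809, 0.0641, 0.0327]
ee_rot: [3.107, 0.458, 0.001]
ft_force: [-0.7, -0.9, 6.1]
grip_width: 0.0664
grip_force: 2.9
time_s: 5.15
eef_pos: [0.4813, 0.063, 0.0271]
ee_rot: [3.106, 0.457, 0.001]
ft_force: [-2.1, -4.1, 8.8]
grip_width: 0.0664
grip_force: 4.1
```

Run:
```python
from h import *
P=camera_params("scene");im=grab_frame("scene")
c=im[150:270,200:360]; cv2.imwrite("pics/s2.png",cv2.resize(c,None,fx=5,fy=5,interpolation=3)[:,:,::-1])
p=np.array([.5973,.0988,.2916]);cc,s=np.cos(p[2]),np.sin(p[2])
for t in("lip","strip","bar_center"):
    for q in spot_point("scene",t)[:2]:
        o,v=ray("scene",q["xy"])
        # intersect with plane fixture x = 0 (lip)
        ax=np.array([cc,s,0]); 
        x0={"lip":0,"strip":-.0525,"bar_center":-.055}[t]
        k=(x0-ax@(o-np.array([p[0],p[1],0])))/(ax@v); w=o+k*v; d=w-np.array([p[0],p[1],0])
        print(t,q["p"],np.array(q["xy"])*[560,420],"y,z",np.round([(-s*d[0]+cc*d[1])*1000,w[2]*1000],1))
```

```text
lip 0.67 [308.784 222.18 ] y,z [-21.7  16. ]
strip 0.96 [306.88 199.5 ] y,z [57.  15.9]
bar_center 0.88 [288.4  213.99] y,z [-34.6  26.5]
bar_center 0.79 [352.576 282.114] y,z [ 606.9 -880.6]
```

View pics/s2.png

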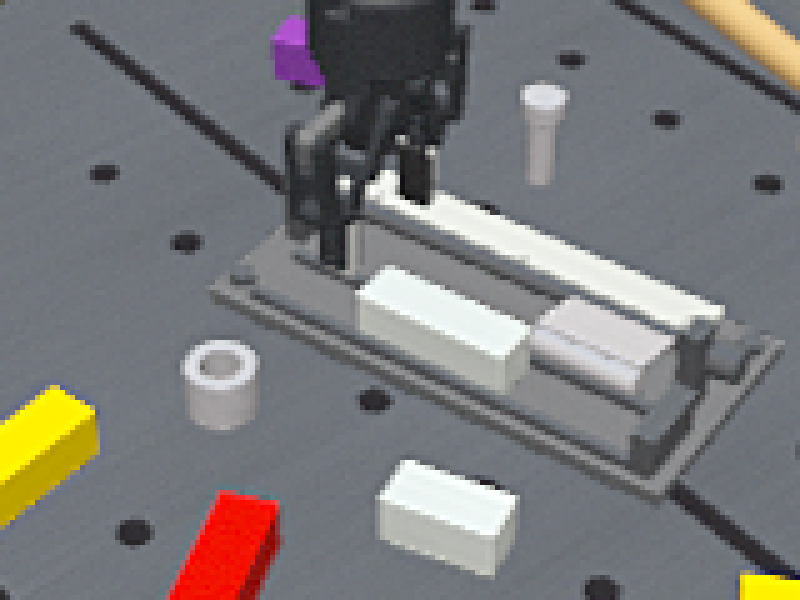

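The flap is part open: its lip is near the bar's top edge (crop 540–670, 300–390). The right finger is in the channel just behind the bar. I'll press further, watching for the hard stop.

```bash
python3 -m creep '{"offset":[[0,0,-0.003],[0,0,-0.006],[0,0,-0.006],[0,0,-0.006]],"spin":[0,0,0,0],"grip":[57,57,57,57]}'
python3 -m creep '{"offset":[[0,0,-0.003],[0,0,-0.003],[0,0,-0.003]],"spin":[0,0,0],"grip":[57,57,57]}'
```

```text
time_s: 5.85
eef_pos: [0.4821, 0.0635, 0.0218]
ee_rot: [3.106, 0.457, 0.004]
ft_force: [-1.2, -3.3, 10.6]
grip_width: 0.0666
grip_force: 4.7
time_s: 6.22
eef_pos: [0.4824, 0.0638, 0.019]
ee_rot: [3.107, 0.457, 0.005]
ft_force: [-0.4, -3.3, 12.3]
grip_width: 0.0664
grip_force: 4.9
```

Run:
```python
from h import *
im=grab_frame("scene")
c=im[190:260,260:360]; cv2.imwrite("pics/s3.png",cv2.resize(c,None,fx=8,fy=8,interpolation=3)[:,:,::-1])
# model: lip front circle: centre at shut y -40,z 38 (r 8), hinge z 46 ; project for thetas
P=camera_params("scene");K=P["intrinsics"];A=R.from_rotvec(P["attitude"]).as_matrix()
cc,s=np.cos(.2916),np.sin(.2916)
def proj(x,y,z):
    w=np.array([.5973+cc*x-s*y,.0988+s*x+cc*y,z]);q=A.T@(w-P["origin"]);a=q[:2]/q[2];a=a*(1+P["k1"]*(a@a));return K[0,0]*a[0]+K[0,2],K[1,1]*a[1]+K[1,2]
for th in(.2,.3,.4,.45,.5):
    a=-th; Y,Z=-.04,-.008  # rotate so that lip rises
    y=Y*np.cos(a)-Z*np.sin(a); z=.046+Y*np.sin(a)+Z*np.cos(a)
    ys,zs=.058*np.cos(a)+.004*np.sin(a),.046+.058*np.sin(a)-.004*np.cos(a)
    f=lambda *q:np.round((np.array(proj(*q))-[260,190])*8)
    print(th,"lip ctr far/near",f(.06,y,z),f(0,y,z),"lip bottom far",f(.06,y,z-.008),"strip outer far",f(.06,ys,zs),f(-.165,ys,zs))
```

```text
0.2 lip ctr far/near [532. 292.] [365. 219.] lip bottom far [530. 311.] strip outer far [670. 163.] [106. -65.]
0.3 lip ctr far/near [534. 282.] [366. 209.] lip bottom far [532. 301.] strip outer far [665. 179.] [103. -50.]
0.4 lip ctr far/near [536. 271.] [368. 199.] lip bottom far [534. 290.] strip outer far [660. 195.] [ 99. -35.]
0.45 lip ctr far/near [537. 265.] [369. 193.] lip bottom far [535. 285.] strip outer far [657. 203.] [ 97. -28.]
0.5 lip ctr far/near [539. 259.] [370. 187.] lip bottom far [536. 279.] strip outer far [655. 211.] [ 95. -20.]
```

View pics/s3.png

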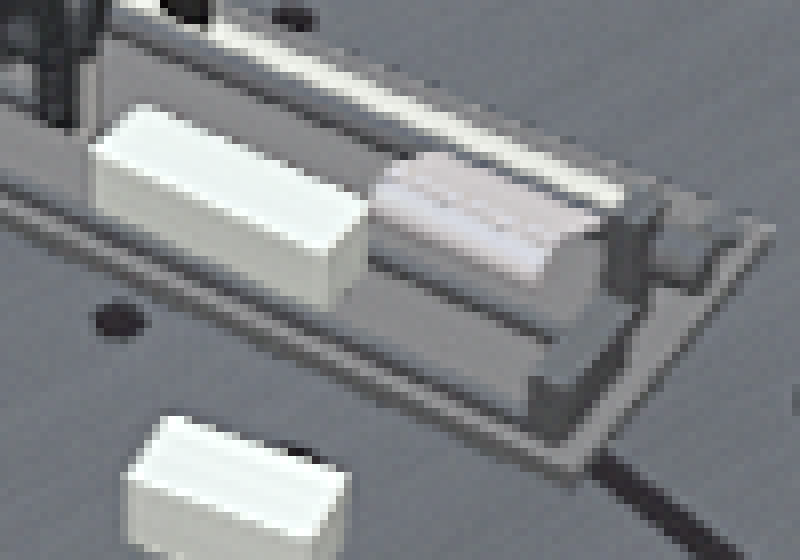

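The lip's underside is at about (530,285), which means joint ≈0.45 and clear of the bar. I'll start the push along the channel.

```bash
python3 -m creep '{"offset":[[0.008,0.0024,0],[0.016,0.0048,0],[0.024,0.0072,0],[0.032,0.0096,0],[0.04,0.012,0],[0.048,0.0144,0],[0.048,0.0144,0]],"spin":[0,0,0,0,0,0,0],"grip":[57,57,57,57,57,57,57]}'
python3 - <<'E'
from h import *
im=grab_frame("wrist"); cv2.imwrite("pics/w4.png",im[:,:,::-1])
e=sense()["eef_pos"];c,s=np.cos(.2916),np.sin(.2916);print(np.array([[c,s],[-s,c]])@(e[:2]-[.5973,.0988]))
E
```

```text
time_s: 7.15
eef_pos: [0.526, 0.0803, 0.0169]
ee_rot: [-3.106, -0.46, 0.008]
ft_force: [-5.5, 2.4, 8.0]
grip_width: 0.0667
grip_force: 4.2
[-0.07360598  0.00279863]
```

View pics/w4.png

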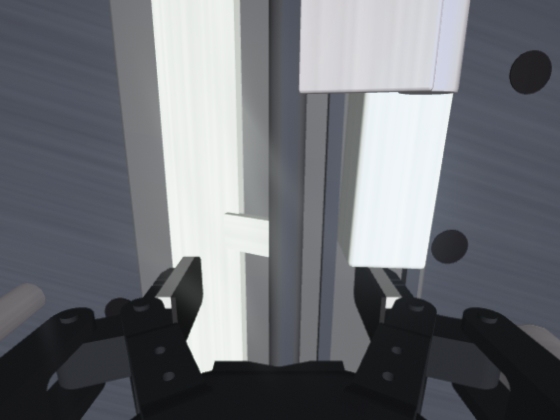

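The bar's nose is now under the open flap (flap front edge at row 92, bar rear at row 265), with the finger directly behind it. I'll continue, with a small sideways correction.

```bash
python3 -m creep '{"offset":[[0.008,0.0018,0],[0.016,0.0036,0],[0.024,0.006,0],[0.032,0.0084,0],[0.036,0.0095,0],[0.036,0.0095,0]],"spin":[0,0,0,0,0,0],"grip":[57,57,57,57,57,57]}'
cat > st.py <<'E'
from h import *
S=sense();e=S["eef_pos"];c,s=np.cos(.2916),np.sin(.2916);M=np.array([[c,s],[-s,c]]);print(S["time_s"],M@(e[:2]-[.5973,.0988]),e[2],M@S["ft_force"][:2],S["ft_force"][2])
E
python3 st.py
python3 -m creep '{"offset":[[0.003,0.0009,0],[0.003,0.0009,0],[0.003,0.0009,0]],"spin":[0,0,0],"grip":[57,57,57]}'
python3 st.py
```

```text
time_s: 7.95
eef_pos: [0.5617, 0.0902, 0.0169]
ee_rot: [-3.106, -0.461, 0.009]
ft_force: [-6.4, 2.7, 7.8]
grip_width: 0.0662
grip_force: 4.4
7.95 [-0.03662224  0.00197882] 0.01685911746436257 [-5.35662147  4.43237604] 7.816226083510221
time_s: 8.32
eef_pos: [0.5642, 0.0908, 0.0169]
ee_rot: [-3.106, -0.461, 0.01]
ft_force: [-7.7, 2.7, 7.9]
grip_width: 0.0662
grip_force: 4.9
8.325 [-0.03399311  0.00189891] 0.016895384383021926 [-6.56754185  4.8071252 ] 7.9327809076380085
```

```bash
python3 -m creep '{"offset":[[0.002,0.0006,0],[0.002,0.0006,0]],"spin":[0,0],"grip":[57,57]}'
python3 st.py
python3 -m creep '{"offset":[[0.002,0.0006,0],[0.002,0.0006,0]],"spin":[0,0],"grip":[57,57]}'
python3 st.py
python3 - <<'E'
from h import *
im=grab_frame("scene")
c=im[190:260,260:360]; cv2.imwrite("pics/s5.png",cv2.resize(c,None,fx=8,fy=8,interpolation=3)[:,:,::-1])
E
```

```text
time_s: 8.57
eef_pos: [0.5651, 0.0911, 0.0168]
ee_rot: [-3.107, -0.46, 0.014]
ft_force: [-10.0, 0.4, 10.0]
grip_width: 0.0664
grip_force: 6.3
8.575 [-0.03310135  0.00185821] 0.01676393304288365 [-9.42718704  3.27144717] 9.95352836560619
time_s: 8.82
eef_pos: [0.5652, 0.091, 0.0166]
ee_rot: [3.108, 0.459, -0.021]
ft_force: [-16.1, 0.0, 16.1]
grip_width: 0.0665
grip_force: 9.6
8.825 [-0.03303227  0.00175527] 0.01663693826983029 [-15.41541638   4.67572844] 16.061487263284686
```

View pics/s5.png

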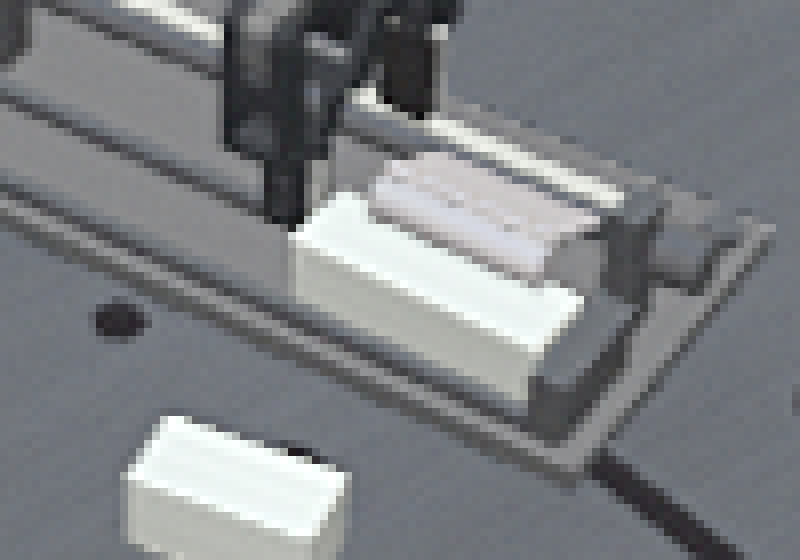

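The bar is home: the TCP stalled at x −33.0 as predicted, the force rises, and the nose sits on the stop (crop 530,350). I'll back the finger off the bar, then lift to let the flap close.

```bash
python3 -m creep '{"offset":[[-0.004,-0.0012,0],[-0.008,-0.0024,0],[-0.012,-0.0036,0],[-0.012,-0.0036,0],[-0.012,-0.0036,0.006],[-0.012,-0.0036,0.012],[-0.012,-0.0036,0.018],[-0.012,-0.0036,0.026]],"spin":[0,0,0,0,0,0,0,0],"grip":[57,57,57,57,57,57,57,57]}'
python3 -m creep '{"offset":[[0,0,0.03],[-0.01,0,0.07],[-0.03,0,0.11],[-0.06,-0.01,0.15],[-0.06,-0.01,0.19],[-0.06,-0.01,0.19],[-0.06,-0.01,0.19]],"spin":[0,0,0,0,0,0,0],"grip":[57,57,57,57,57,57,57]}'
python3 - <<'E'
from h import *
im=grab_frame("scene")[190:260,260:360]
im2=grab_frame("wrist")
a=cv2.resize(im,(800,560),interpolation=3)[:,100:]; b=cv2.resize(im2[:280],(0,0),fx=.7,fy=.7)
cv2.imwrite("pics/f.png",cv2.resize(np.hstack([cv2.resize(a,(400,320)),cv2.resize(im2,(400,320))]),None,fx=1,fy=1)[:,:,::-1])
E
```

```text
time_s: 9.88
eef_pos: [0.559, 0.086, 0.0431]
ee_rot: [3.108, 0.457, -0.002]
ft_force: [-0.4, -1.0, 0.8]
grip_width: 0.0662
grip_force: 0.0
time_s: 10.75
eef_pos: [0.4991, 0.0764, 0.233]
ee_rot: [3.108, 0.458, -0.001]
ft_force: [-0.2, -0.8, -0.1]
grip_width: 0.0663
grip_force: 0.0
```

View pics/f.png

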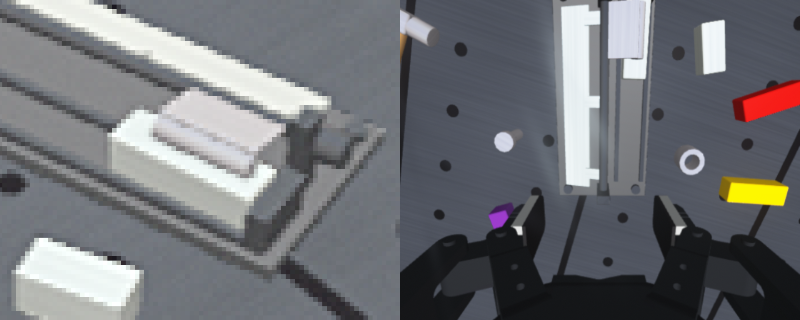

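The bar sits against the stop at (250,210), the flap's lip rests on its top, and the bystanders have not moved. Handing in.

```bash
python3 -c "from workcell import *; print(hand_in())"
```

```text
the job is handed in; nothing more can be done
None
```

The bar is home against the end stop with the flap closed on it, the robot is clear of everything, and the job was handed in at about 11 s of the allowed 38 s.

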